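# Couple the watering key into the quick-coupling valve

## Task

Take the brass T-handled key out of the timber rack and put it in the open mouth of the quick-coupling valve with its lugs in the two slots. Push it right down against the spring, turn it clockwise a quarter turn to the stop and ease off so the spring lifts the lugs home into their locking notches. Finish while still gripping the key, because the line is about to be charged, and leave the other things on the bench where they are.

Things in the scene. Friction and masses are not known exactly. Their poses are not given: they have to be found in the camera images.
- key: Quick-coupler key, 0.35-0.7 kg: brass tube 30 mm across, 142 mm tall, foot tapering to 20 mm over its lowest 8 mm. Origin: centre of the foot, z up the tube. x: the line of its two lugs and of its T-bar (110 mm long, 15 mm thick, 92 mm above the origin); symmetric under a half turn. It starts hanging by its lugs in the rack's bore (35 mm across), foot 6 mm above the bench.
- key_grip (a point): Middle of the key's brass hexagon, on the axis 116 mm above the foot: the place to grip from above. 36 mm across flats, 24 mm tall; two flats face the key's +y and -y. Above it only a hose nipple 26 mm across, ending 26 mm higher.
- key_lugs (a point): Point on the key's axis level with the middle of its two lugs, 37.5 mm above the foot. The lugs stick out along the key's +x and -x to 22 mm from the axis, 8 mm wide (along y), 7 mm tall.
- valve: Quick-coupling valve bolted to the bench: green body 64 mm across with brass mouth, axis upright. Origin: on its axis at bench level, z up. Its yellow cover, 62 mm across, hinged on its -x side, lies thrown back, reaching 105 mm from the axis and 138 mm above the bench; its grey supply pipe runs out 118 mm along +x, under 50 mm high. Its slots lie along its x, its locking notches along its y.
- valve_mouth (a point): Centre of the valve's open mouth, on the axis at the top of the rim, 120 mm above the bench. Rim 8 mm thick, bore 34 mm across (2 mm round the key). Two open slots, 13 mm wide, cut the rim along the valve's +x and -x out to 24 mm from the axis, to let the lugs through. Right down, the lugs rest on the groove's floor with the key's foot 55 mm below this point.
- valve_lock (a point): Where the middle of the lugs (point key_lugs) sits when locked: on the axis, 7.5 mm below the rim's top. Under the rim the lugs turn only clockwise seen from above, 90 degrees, to stops; they pass with key_lugs 4 to 10 mm below this point. There, along the valve's +y and -y, are notches 13 mm wide, 4 mm deep in the rim's underside; easing off lets the spring lift the lugs into them.
- poppet (a joint): Sprung rubber-faced poppet in the valve's bore: m pressed down from rest (0). Its top rests 38 mm below the mouth's rim, so the key's foot meets it as the lugs enter the slots. It pushes up with 2.4 N at first and 0.8 N more per mm: 8 N with the lugs locked (0.007), 16 N with the key right down (0.017).
- rack: Timber block 80 x 150 x 40 mm (x, y, z) fixed to the bench, the key hanging in the bore in its middle; two small hose connectors (30 mm across, tops 76 mm above the bench) stand 55 mm to either side along its y. Origin: centre of its underside. Lift the key straight up by 50 mm or more to clear it.
- pot: Bystander: loose terracotta pot, 112 mm across the rim, 95 mm tall, upright. Origin: centre of its foot.
- saucer: Bystander: loose terracotta saucer, 110 mm across, 24 mm tall. Origin: centre of its underside.
- wire_spool: Bystander: loose green spool of garden wire, 80 mm across, 45 mm tall. Origin: centre of its underside.
- nozzle: Bystander: loose orange hose nozzle standing up, 34 mm across, 92 mm tall. Origin: centre of its foot.
There are look-alikes about, which are no part of the job. Of the things like the key, leave any that is green; of the rest the smaller one is meant.

How it is judged:
On the way, in this order (a step that is already met when the one before it is completed fails the run):
1. the key is lifted clear of the rack in the gripper (height (world z) of key above 0.045 m and contact force between the fingers and key above 2 N), for 0.2 s.
2. the key is pushed down through the slots, its lugs below the rim, before it is turned (z of key in the frame of valve below 0.0725 m and horizontal distance between key and valve below 0.005 m and angle between the x axis of key and the x axis of valve, either way round below 0.3 rad and value of joint poppet above 0.008 m), for 0.05 s.
At the end, for the whole second after the job is handed in: Key upright (6 degrees) on the valve's axis (5 mm), a quarter turn from the slots (11 degrees), lugs up in the notches (key origin 72.5 to 78.5 mm above the valve's, poppet pressed 3.5 to 11.5 mm), at rest, and the fingers still gripping it (over 2 N) (horizontal distance between key and valve below 0.005 m and z of key in the frame of valve between 0.0725 and 0.0785 m and angle between the x axis of key and the y axis of valve, either way round below 0.2 rad and angle between key's own z axis and vertical below 0.1 rad and value of joint poppet between 0.0035 and 0.0115 m and contact force between the fingers and key above 2 N and linear speed of key below 0.02 m/s); the arm keeps its last pose, push and grip.
It fails at once if the pot is shifted by more than 30 mm (distance of pot from where it was at the start of the episode above 0.03 m).
It fails at once if the saucer is shifted by more than 30 mm (distance of saucer from where it was at the start of the episode above 0.03 m).
It fails at once if the wire spool is shifted by more than 30 mm (distance of wire_spool from where it was at the start of the episode above 0.03 m).
It fails at once if the nozzle is shifted by more than 30 mm (distance of nozzle from where it was at the start of the episode above 0.03 m).
It also fails if it takes over 48 s, if anything falls off the work surface, if the arm or the gripper's body presses on something with over 40 N, if the wrist force passes 120 N, or if a joint passes its speed limit or range.

## Robot

A 6-joint arm with a two-finger parallel gripper is mounted at the origin on the work surface. World frame = base frame: x ahead of the robot, y to its left, z up, the work surface at z = 0. Lengths are in m, angles in rad, forces in N, time in s.
With the tool pointing down it reaches from about 0.375 to 0.975 m from the base axis. Payload 3.8 kg.
Tool frame: the origin (TCP) lies at the very end of the fingers, on their centre line; the grasp point (between the pads) lies 19 mm behind it; z points along the fingers, y is the line along which they close (so a half turn about z gives the same grasp; the last joint's range is limited). The gripper opens to 85 mm and grips with 20 to 120 N. Pads are 22 mm wide; open, the fingers measure 114 mm over their backs; the gripper's body (76 mm by 85 mm) begins 54 mm behind the grasp point. The pads swing forward as they close: fully open they stand 13 mm farther back than shut.
Start: joints at [1.202, 0.264, 1.604, -0, 1.274, -0.037], TCP at [0.22, 0.638, 0.231] pointing down, gripper open.
Joint ranges: [-2.63, 2.63], [-0.94, 2.18], [0.31, 2.57], [-1.31, 4.45], [0, 2.66], [-2.55, 2.55]. Speed limits (rad/s): [2.57, 2.57, 3.14, 3.14, 3.14, 3.14].

## Interface

Orientations are given as a rotation vector (axis times angle).
In Python, from workcell import bot gives the robot as it stands.
- The arm moves only by the shell command python3 -m creep 'ROWS' [FORCE]. ROWS is JSON, a list of rows, each a list of 5 numbers: the shift along the tool's x, y, z in units of 0.05 m (1.0 is 0.05 m), then the turn about the tool's z in units of 0.1 rad (1.0 is 0.1 rad), then the opening, from 0 (shut) to 1 (fully open). In form: [[tx, ty, tz, spin, hand], ...]. A call has 1 to 20 rows; each row shifts and turns the commanded pose from where the row before left it, along the tool's axes as they then stand; what a row does not reach is not made up. A row lasts 1/8 s, in which the tool goes at most 62.5 mm and 10.7 degrees, less where a joint would pass 70% of its speed; a pose out of reach is approached as far as the arm can. A call with a number of a shift or a turn outside -1 to 1 is refused whole. A call with a gripper value outside its range is refused whole. The fingers move at their own pace and stop on an object; FORCE is the grip in N (left out, the last holds). Time passes only in rows, so rows that do not move let the fingers close. It gives the time, the measured TCP pose, the force, the opening and the grip force at its end, in the units of the state.
- bot.read_state(): the state, without advancing time (a new reading comes with each control period).
- bot.read_camera(name): name is "scene" or "top" or "wrist"; returns a dict with "pixels" (420x560x3 uint8, red, green, blue), "vfov" (degrees; the focal length in pixels is half the picture's height over the tangent of half this angle, whatever the lens; pixels are square), "cx", "cy" (the principal point, pixels), "world_to_cam" (4x4, takes a point from world to camera coordinates). Camera axes: x right, y down, z forward; pixel columns grow to the right and rows downward; lengths in m; the calibration is good to about 2 mm. A picture is of the moment at which its call begins. There is no depth.
- bot.finish_job(): hands the job in; it is judged then, once.
Trained networks look in a picture, given as the dict that the camera call returned (one of the last four; its "shot" number tells which), for a name from the list of things; names that differ only in an ending like _2 or _b are one class to them, and where a whole thing is asked for, a point or a joint stands for the part that bears it (a point fixed in the world has none). Each returns a list of dicts, best first, with "score" (0 to 1); they miss things now and then, are a little off and sometimes report something else, mostly with a low value. They report only what shows in the picture. A call takes as long as a camera call. They do not tell look-alikes from the thing itself.
- bot.look_for(target, picture): "bbox" ([left, top, right, bottom] in pixels, round what is visible of it).
- bot.regions_of(target, picture): "mask" (420x560 bool, what is visible of it) and "bbox" ([left, top, right, bottom] in pixels, round what is visible of it).
The state is a dict: "time": time; "q": joint angles; "joint_vel": joint speeds; "joint_torque": joint torques, N m; "tool_pos": TCP position; "tcp_rot": TCP orientation; "wrist_force": force on the tool from outside, world axes, zero at the start; "torque": the same for the moment, N m; "width": opening from 0.0 (shut) to 1.0 (fully open); "grip_force": force on a finger pad.
Only numpy, scipy, OpenCV 4.12 (cv2) and the standard library are available. Lean on these libraries where they do the work, as an engineer would, in place of code of your own. Each camera call takes 0.05 s, during which the arm holds its last target. There are 200 camera calls.

## Working session

There is one attempt and no reset: what is moved stays moved. The work goes in short steps, Python scripts to look and compute and a shell command to move; the robot and the scene stay as the last step left them, time stands still between calls to the robot, and variables do not carry over. Pictures are saved under pics/ and viewed, at most 10 in all, crops included, and the job is handed in when it is done.

```bash
mkdir -p pics; ls; cat > h.py <<'E'
import numpy as np, cv2
from workcell import bot
def K(p):
    f=p["pixels"].shape[0]/2/np.tan(np.radians(p["vfov"])/2); return f,p["cx"],p["cy"]
def ray(p,u,v):
    f,cx,cy=K(p); M=np.array(p["world_to_cam"]); R=M[:3,:3];t=M[:3,3]
    return -R.T@t, R.T@np.array([(u-cx)/f,(v-cy)/f,1])
def atz(p,u,v,z):
    c,d=ray(p,u,v); return c+d*(z-c[2])/d[2]
def proj(p,X):
    f,cx,cy=K(p); M=np.array(p["world_to_cam"]); c=M[:3,:3]@np.asarray(X)+M[:3,3]; return np.array([f*c[0]/c[2]+cx,f*c[1]/c[2]+cy])
def save(p,n): cv2.imwrite("pics/"+n,p["pixels"][:,:,::-1])
E
python3 - <<'E'
from h import *
ims=[]
for n in ("scene","top"):
    p=bot.read_camera(n); ims.append(p["pixels"]); 
    c,_=ray(p,0,0); print(n,c.round(3),p["vfov"],p.get("shot"))
    for t in ("key","valve","rack","pot","saucer","wire_spool","nozzle"):
        print(t,[(round(d["score"],2),np.round(d["bbox"]).tolist()) for d in bot.look_for(t,p)][:5])
    save(p,n+"0.png")
print(bot.read_state())
E
```

```text
pics
scene [0.936 0.699 0.648] 57.61068599888797 1
key [(0.91, [301.0, 138.0, 327.0, 199.0]), (0.78, [275.0, 104.0, 293.0, 159.0]), (0.71, [243.0, 164.0, 260.0, 203.0])]
valve [(0.64, [275.0, 208.0, 349.0, 305.0])]
rack [(0.71, [224.0, 176.0, 276.0, 224.0])]
pot [(0.67, [369.0, 285.0, 428.0, 356.0])]
saucer [(0.7, [227.0, 164.0, 245.0, 182.0])]
wire_spool [(0.85, [176.0, 209.0, 206.0, 241.0])]
nozzle [(0.95, [225.0, 256.0, 240.0, 294.0])]
top [ 0.329 -0.005  1.293] 56.57976626377713 2
key [(0.77, [391.0, 274.0, 445.0, 299.0]), (0.73, [319.0, 192.0, 346.0, 208.0]), (0.67, [314.0, 244.0, 340.0, 293.0]), (0.45, [212.0, 167.0, 244.0, 230.0])]
valve [(0.78, [216.0, 166.0, 246.0, 231.0])]
rack [(0.69, [304.0, 187.0, 353.0, 219.0])]
pot [(0.83, [134.0, 188.0, 171.0, 223.0])]
saucer [(0.83, [369.0, 211.0, 402.0, 240.0])]
wire_spool [(0.93, [311.0, 138.0, 334.0, 162.0])]
nozzle []
{'time': 0.8, 'q': array([ 1.20208135e+00,  2.63868763e-01,  1.60396260e+00, -9.02790563e-06,
        1.27371094e+00, -3.69242051e-02]), 'joint_vel': array([ 0.0001553 ,  0.00028779, -0.00151232,  0.0001861 ,  0.00019806,
        0.00026507]), 'joint_torque': array([ 3.06503000e-05, -5.14975834e+01, -3.67691731e+01, -1.15814260e-04,
        6.17525584e-04,  5.59962999e-06]), 'tool_pos': array([0.21989616, 0.63818903, 0.23132103]), 'tcp_rot': array([5.18781272e-01, 3.09844373e+00, 7.47426571e-05]), 'wrist_force': array([-0.52407398,  0.53701409, -0.05903076]), 'torque': array([ 0.0065777 ,  0.00185001, -0.01559812]), 'grip_force': 0.0, 'width': 0.9969769359943116}
```

```bash
python3 - <<'E'
import cv2,numpy as np
a=cv2.imread("pics/scene0.png")[90:380,160:440]; b=cv2.imread("pics/top0.png")[120:320,120:460]
cv2.imwrite("pics/sc.png",cv2.resize(a,None,fx=2,fy=2,interpolation=3)); cv2.imwrite("pics/tc.png",cv2.resize(b,None,fx=2.3,fy=2.3,interpolation=3))
E
```

```text
(no output)
```

View pics/sc.png

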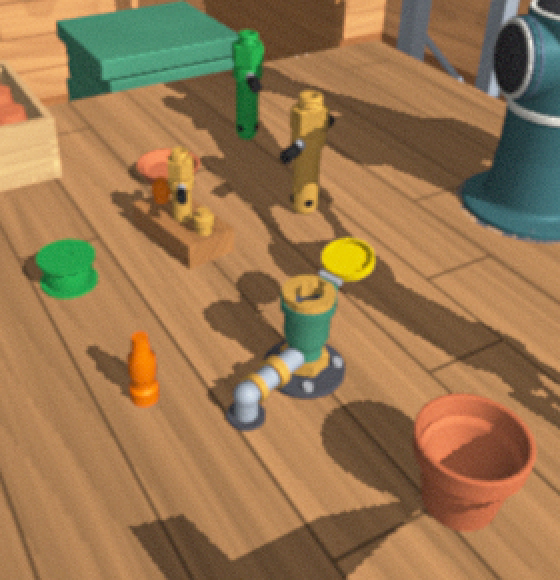

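View pics/tc.png

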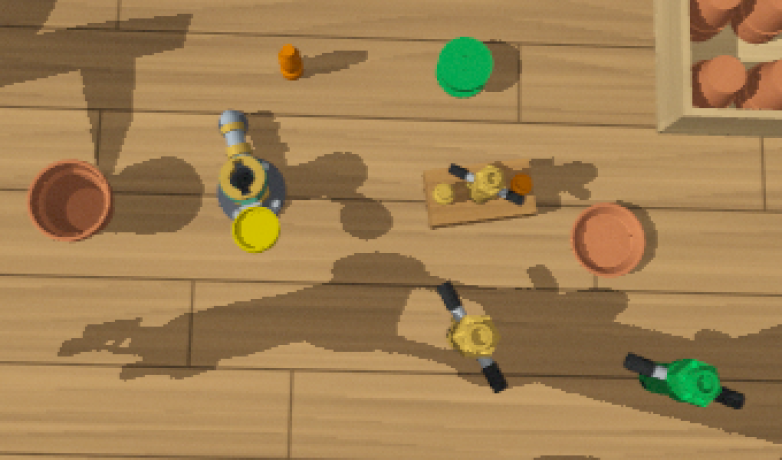

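In the scene picture there are three things like the key: a green one at (284,130), a large brass one at (314,168), and a small brass one hanging in the rack at (251,183). In the top view they are at (420,286), (327,268) and (332,199). The green one is excluded, and of the two brass ones the smaller, in the rack, is meant. I'll confirm that with an enlarged crop.

```bash
python3 - <<'E'
from h import *
p=bot.read_camera("top"); im=p["pixels"][:,:,::-1]
a=cv2.resize(im[180:230,300:360],None,fx=6.6,fy=6.6,interpolation=2); b=cv2.resize(im[160:235,200:260],None,fx=6.6,fy=6.6,interpolation=2)
h=max(a.shape[0],b.shape[0]); o=np.zeros((h,a.shape[1]+b.shape[1]+4,3),np.uint8); o[:a.shape[0],:a.shape[1]]=a;o[:b.shape[0],-b.shape[1]:]=b
cv2.imwrite("pics/crop1.png",o); print(o.shape)
f=lambda u,v,z:atz(p,u,v,z)[:2].round(4)
T=lambda x,y:(120+x/2.3,120+y/2.3)
print("key nip",f(*T(491,178),.148),"bar ends",f(*T(451,169),.098),f(*T(522,200),.098))
print("valve mouth",f(*T(243,178),.12),"cover",f(*T(256,230),.12),"pipe",f(*T(232,120),.04))
w=bot.read_camera("wrist"); save(w,"w0.png"); c,_=ray(w,0,0); print("wrist cam",c,w["vfov"],np.array(w["world_to_cam"])[:3,:3].round(2))
E
```

```text
(495, 796, 3)
key nip [ 0.5376 -0.1822] bar ends [ 0.5575 -0.1353] [ 0.5177 -0.2322]
valve mouth [0.5332 0.1426] cover [0.4645 0.1224] pipe [0.6305 0.1723]
wrist cam [0.15551662 0.66194436 0.37276045] 64.40228549696677 [[ 0.33  0.95  0.  ]
 [ 0.91 -0.31  0.27]
 [ 0.25 -0.09 -0.96]]
```

View pics/crop1.png

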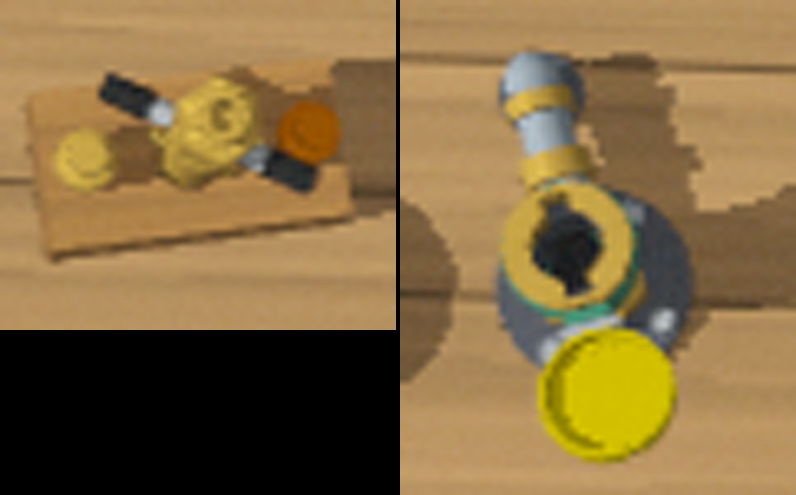

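The crop confirms it. The brass key in the rack is at top-view (333,198), with its bar running from (316,194) to (347,207), and its T-bar is about 105 mm long. The valve mouth is at about (226,198), with its pipe end at +x. Next I move above the key.

```bash
python3 -m creep '[[0,0,-0.8,0,1],[-0.7,-0.84,0,0,1],[-0.7,-0.84,0,0,1],[-0.7,-0.84,0,0,1],[-0.7,-0.84,0,0,1],[-0.7,-0.84,0,0,1],[-0.7,-0.84,0,0,1],[-0.7,-0.84,0,0,1],[-0.7,-0.84,0,0,1],[-0.7,-0.84,0,0,1],[-0.7,-0.84,0,0,1],[-0.7,-0.84,0,0,1],[-0.7,-0.84,0,0,1],[-0.7,-0.84,0,0,1],[-0.7,-0.84,0,0,1],[-0.7,-0.84,0,0,1],[-0.7,-0.84,0,0,1],[0,0,0,1,1],[0,0,0,1,1],[0,0,0,1,1]]' 100
python3 -m creep '[[0,0,0,1,1],[0,0,0,1,1],[0,0,0,1,1],[0,0,0,1,1],[0,0,0,1,1],[0,0,0,1,1],[0,0,0,1,1],[0,0,0,1,1],[0,0,0,1,1],[0,0,0,1,1],[0,0,0,1,1],[0,0,0,1,1],[0,0,0,1,1],[0,0,0,0.3,1],[0,0,0,0,1]]'
python3 - <<'E'
from h import *
p=bot.read_camera("wrist"); save(p,"w1.png")
for t in ("key","key_grip"): print(t,[(round(d["score"],2),np.round(d["bbox"]).tolist()) for d in bot.look_for(t,p)])
print("nip pred",proj(p,(.5376,-.1822,.148)),bot.read_state()["q"])
np.savez("w1.npz",**{k:v for k,v in p.items()})
E
```

```text
time: 3.4
tool_pos: [0.5304, -0.1799, 0.2712]
tcp_rot: [-0.982, -2.984, -0.0]
wrist_force: [-0.6, 0.2, 0.4]
width: 1.0
grip_force: 0.0
time: 5.28
tool_pos: [0.5304, -0.1796, 0.2714]
tcp_rot: [2.61, 1.749, 0.0]
wrist_force: [0.2, 0.1, 0.2]
width: 1.0
grip_force: 0.0
key [(0.62, [0.0, 178.0, 152.0, 313.0]), (0.26, [394.0, 47.0, 485.0, 126.0])]
key_grip [(0.67, [0.0, 180.0, 153.0, 317.0])]
nip pred [294.06364024 201.1468409 ] [-3.70918798e-01  2.34991847e-02  1.80319986e+00 -3.76123747e-05
  1.31488154e+00  1.92531758e-02]
```

View pics/w1.png

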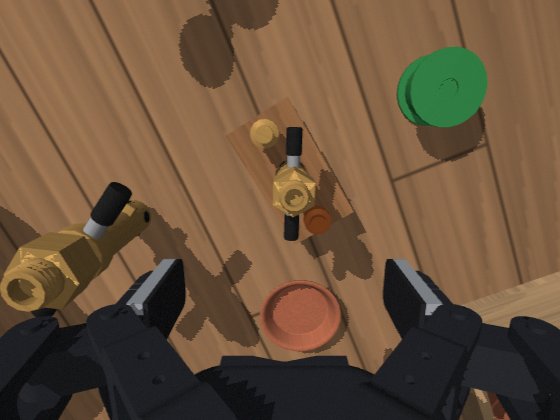

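The key's nipple is at (295,196), and its bar runs from about (294,128) to (291,241). The larger brass key is to the left, with its nipple at (27,287).

```bash
python3 - <<'E'
from h import *
from scipy.spatial.transform import Rotation as Ro
p=dict(np.load("w1.npz"))
s=bot.read_state(); R=Ro.from_rotvec(s["tcp_rot"]).as_matrix()
n=atz(p,295,196,.148); a=atz(p,294,129,.098); b=atz(p,291,240,.098)
print("nip",n,"bar mid",(a+b)/2,"len",np.linalg.norm(a-b),"ang",np.degrees(np.arctan2(*(a-b)[1::-1])))
print("hexmid alt", atz(p,295,196,.145))
print("tool y ang",np.degrees(np.arctan2(R[1,1],R[0,1])))
print("tool-frame delta (50mm)",R.T@(np.append(n[:2],.103)-s["tool_pos"])/.05, R.T@(np.append(((a+b)/2)[:2],.103)-s["tool_pos"])/.05)
for z in(.18,.2,.22): print("big nip",z,atz(p,27,287,z), R.T@(atz(p,27,287,z)-n))
# two-view triangulation of top view of nipples: scene box centre top
E
```

```text
nip [ 0.53992565 -0.17845715  0.148     ] bar mid [ 0.53788375 -0.18121247  0.098     ] len 0.10911243695253098 ang 66.552034344303
hexmid alt [ 0.53974198 -0.17917507  0.145     ]
tool y ang -22.354661901114714
tool-frame delta (50mm) [0.09334569 0.16722272 3.36576575] [0.02684848 0.15041302 3.36576794]
big nip 0.18 [ 0.32225925 -0.15924924  0.18      ] [-0.06502372 -0.20861328 -0.03200031]
big nip 0.2 [ 0.34235272 -0.15545543  0.2       ] [-0.05387342 -0.19147256 -0.0520005 ]
big nip 0.22 [ 0.3624462  -0.15166163  0.22      ] [-0.04272313 -0.17433184 -0.07200068]
```

```bash
python3 -m creep '[[0.05,0.16,0.8,0.2,1],[0,0,0.8,0,1],[0,0,0.8,0,1],[0,0,0.7,0,1],[0,0,0.3,0,1],[0,0,0,0,1],[0,0,0,0,0],[0,0,0,0,0],[0,0,0,0,0],[0,0,0,0,0],[0,0,0,0,0],[0,0,0,0,0]]' 100
```

```text
time: 6.92
tool_pos: [0.5401, -0.1808, 0.103]
tcp_rot: [2.626, 1.72, 0.003]
wrist_force: [-0.1, 0.9, 6.7]
width: 0.402
grip_force: 100.0
```

```bash
python3 -m creep '[[0,0,-0.3,0,0],[0,0,-0.6,0,0],[0,0,-0.8,0,0],[0,0,-0.8,0,0],[0,0,-0.7,0,0],[0,0,-0.2,-1,0],[0,0,0,-1,0],[0,0,0,-1,0],[0,0,0,-1,0],[0,0,0,-1,0],[0,0,0,-1,0],[0,0,0,-1,0],[0,0,0,-1,0],[0,0,0,0,0]]'
python3 - <<'E'
from h import *
p=bot.read_camera("wrist"); save(p,"w2.png"); np.savez("w2.npz",**p)
q=bot.read_camera("scene"); save(q,"s2.png"); print(bot.read_state()["wrist_force"])
E
```

```text
time: 8.68
tool_pos: [0.5376, -0.1799, 0.2701]
tcp_rot: [-1.75, -2.605, 0.001]
wrist_force: [0.7, 0.0, -6.0]
width: 0.402
grip_force: 102.3
[-0.43172893 -0.33785924 -5.14431927]
```

View pics/w2.png

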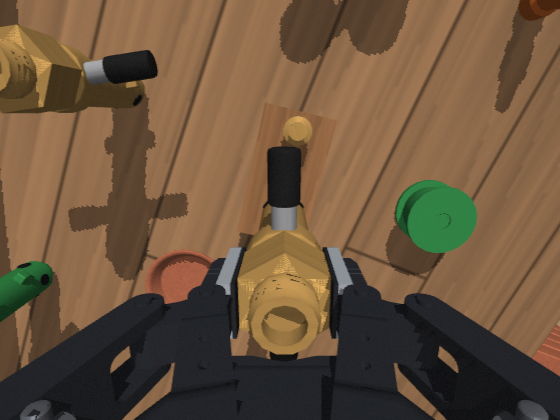

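The key is held squarely: bar end at (285,150), nipple rim at (286,325). I'll work out its offset in the tool frame and the move to the valve.

```bash
python3 - <<'E'
from h import *
from scipy.spatial.transform import Rotation as Ro
p=dict(np.load("w2.npz"))
s=bot.read_state(); R=Ro.from_rotvec(s["tcp_rot"]).as_matrix(); t=s["tool_pos"]; print(t, s["tcp_rot"])
for nm,u,v,z in(("nip",286,325,.315),("barend",285,151,.265),("barend top",285,151,.272)):
    print(nm,(R.T@(atz(p,u,v,z)-t)*1000).round(1))
print("pix of key axis models:")
for dx in(-3,0,3):
    for dh in (0,):
        f=lambda x,z:proj(p,t+R@np.array([x/1000,0,-(z)/1000])).round(1)
        print(dx,"nip",f(dx,45),"nipfront",f(dx+13,45),"nipback",f(dx-13,45),"bar",f(dx+55,-5))
print("tool y",np.degrees(np.arctan2(R[1,1],R[0,1])), "to .533,.1426:", (R.T@(np.array([.533,.1426,t[2]])-t)/.05))
E
python3 - <<'E'
import cv2
a=cv2.imread("pics/w2.png")[130:370,200:370]; b=cv2.imread("pics/s2.png")[90:290,200:380]
a=cv2.resize(a,None,fx=2.5,fy=2.5); b=cv2.resize(b,(int(180*2.2),int(200*2.2)))
import numpy as np
o=np.zeros((600,800,3),np.uint8); o[:a.shape[0],:a.shape[1]]=a; w=min(800-a.shape[1],b.shape[1]); o[:b.shape[0],a.shape[1]:a.shape[1]+w]=b[:,:w]
cv2.imwrite("pics/c2.png",o)
E
```

```text
[ 0.53801903 -0.18003807  0.27047058] [-1.75140595e+00 -2.60567890e+00  7.77094314e-04]
nip [  2.    1.  -44.5]
barend [54.2  0.7  5.5]
barend top [54.9  0.6 -1.5]
pix of key axis models:
-3 nip [283.1 338.7] nipfront [283.1 304.4] nipback [283.1 370.9] bar [283.5 156.2]
0 nip [283.1 331. ] nipfront [283.1 296.2] nipback [283.1 363.6] bar [283.5 149.2]
3 nip [283.1 323.1] nipfront [283.1 287.9] nipback [283.1 356.3] bar [283.5 142.2]
tool y 22.186053038199695 to .533,.1426: [6.01291979e+00 2.34371066e+00 4.77544455e-03]
```

View pics/c2.png

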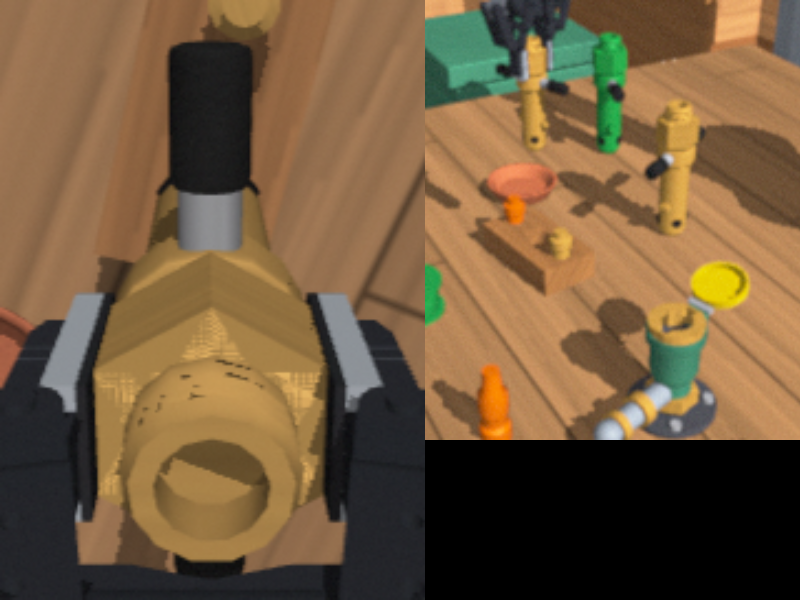

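```bash
python3 - <<'E'
from h import *
from scipy.spatial.transform import Rotation as Ro
p=dict(np.load("w2.npz")); s=bot.read_state(); R=Ro.from_rotvec(s["tcp_rot"]).as_matrix(); t=s["tool_pos"]
S=3.5; u0,v0=215,135
def draw(dx,tilt,dz,col,im):
    B=Ro.from_euler('y',tilt,degrees=True).as_matrix()
    # key frame: z up = -tool z ; pivot at bar height 92mm
    for z,r in((142,13),(128,18),(8,15),(0,10),(41,22)):
        a=np.linspace(0,2*np.pi,90); pts=[]
        if z==41: P=np.array([[x,y,z] for x,y in((-22,-4),(22,-4),(22,4),(-22,4))],float)
        else: P=np.c_[r*np.cos(a),r*np.sin(a),0*a+z]
        if z==128: continue
        Q=P-[0,0,92]; Q=Q*[1,1,-1]; Q=Q@B.T+[dx,0.8,5-dz]
        pts=[((proj(p,t+R@(q/1000))-[u0,v0])*S+S/2).round().astype(int) for q in Q]
        cv2.polylines(im,[np.array(pts)],True,col,1)
base=p["pixels"][v0:v0+170,u0:u0+110,::-1].copy()
o=[]
for k in((-.5,0,0),(-.5,3,0)):
    im=cv2.resize(base,None,fx=S,fy=S,interpolation=1); draw(*k,(255,0,255),im); o.append(im)
cv2.imwrite("pics/ov.png",np.hstack(o)[:600]); print(np.hstack(o).shape)
E
```

```text
(595, 770, 3)
```

View pics/ov.png

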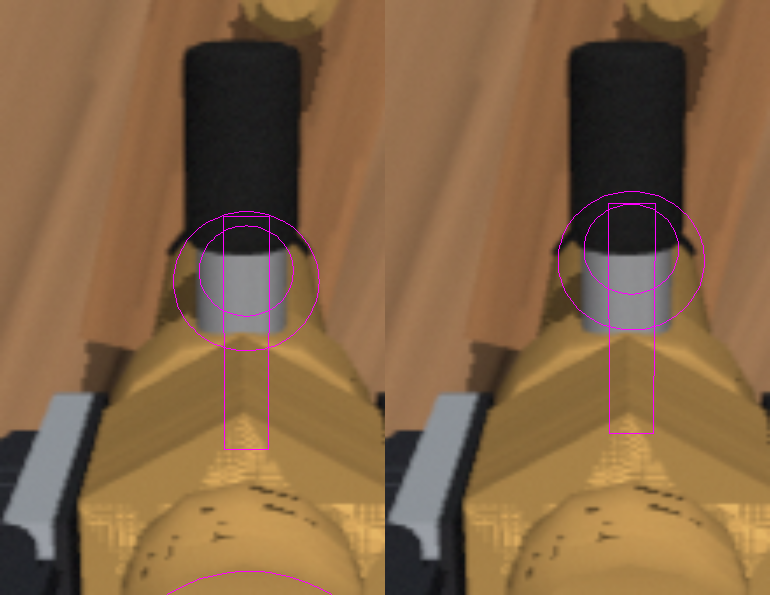

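```bash
python3 - <<'E'
from h import *
p=dict(np.load("w2.npz"))
a=np.linspace(0,2*np.pi,8,endpoint=False)
for c in((.5379,-.1812),(.5399,-.1795)):
    print([((proj(p,(c[0]+.0175*np.cos(t),c[1]+.0175*np.sin(t),.04))-[215,135])*3.5).round().astype(int).tolist() for t in a])
E
```

```text
[[290, 175], [290, 134], [261, 105], [219, 105], [190, 135], [190, 175], [220, 204], [261, 204]]
[[298, 173], [298, 132], [269, 102], [227, 103], [198, 132], [198, 173], [228, 201], [269, 201]]
```

```bash
python3 -m creep '[[0.4,0.16,0,0,0],[0.8,0.31,0,0,0],[0.8,0.31,0,0,0],[0.8,0.31,0,0,0],[0.8,0.31,0,0,0],[0.8,0.31,0,0,0],[0.8,0.31,0,0,0],[0.8,0.31,0,0,0],[0,0,0,-1,0],[0,0,0,-1,0],[0,0,0,-1,0],[0,0,0,-1,0],[0,0,0,-1,0],[0,0,0,-1,0],[0,0,0,-1,0],[0,0,0,-1,0],[0,0,0,-1,0],[0,0,0,-1,0]]'
python3 -m creep '[[0,0,0,-1,0],[0,0,0,-1,0],[0,0,0,-1,0],[0,0,0,-1,0],[0,0,0,-0.7,0],[0,0,0,0,0]]'
python3 - <<'E'
from h import *
o=np.zeros((420,785,3),np.uint8)
p=bot.read_camera("wrist"); np.savez("w3.npz",**p)
q=bot.read_camera("scene"); np.savez("s3.npz",**q)
t=bot.read_state()["tool_pos"]
print(t,bot.read_state()["q"][5])
u,v=proj(q,(.533,.143,.15)).round().astype(int); print(u,v)
o[:,:420]=p["pixels"][:,70:490,::-1]
c=q["pixels"][v-60:v+60,u-52:u+52,::-1]; o[:,421:]=cv2.resize(c,(364,420),interpolation=1)
cv2.imwrite("pics/v3.png",o)
E
```

```text
time: 11.02
tool_pos: [0.532, 0.1423, 0.2712]
tcp_rot: [-0.281, -3.128, -0.001]
wrist_force: [0.2, -0.8, -6.5]
width: 0.406
grip_force: 102.3
time: 11.78
tool_pos: [0.5321, 0.1422, 0.2712]
tcp_rot: [0.45, -3.109, -0.001]
wrist_force: [-0.3, 0.1, -6.5]
width: 0.404
grip_force: 102.4
[0.53234767 0.14195398 0.27120878] -1.642642149751681
314 223
```

View pics/v3.png

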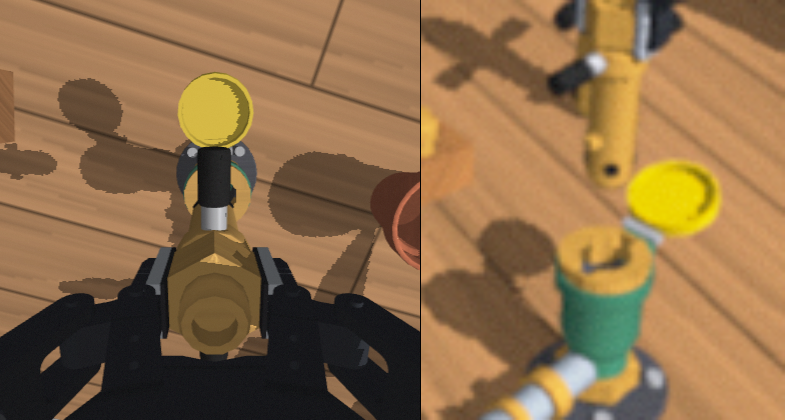

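```bash
python3 - <<'E'
from h import *
q=dict(np.load("s3.npz")); p=dict(np.load("w3.npz"))
C=lambda X:((proj(q,X)-[262,163])*3.5+[421+1.75,1.75]).round(1)
t=np.array([.5322,.1421,.2712])
print("mouth pred",C((.5332,.1426,.12)),"from pix:",atz(q,262+(606-421)/3.5,163+259.5/3.5,.12))
for z in(.174,.182,.2,.24): print(z,"axis",C((t[0],t[1],z)))
for e in((.005,0),(0,.005)): print(C((t[0]+e[0],t[1]+e[1],.174)))
# rim segmentation in both images by regions
for d in bot.look_for("valve",bot.read_camera("top"))[:1]: print(d["bbox"])
r=bot.read_camera("top"); print("top mouth",atz(r,120+243/2.3,120+178/2.3,.12))
# key tube silhouette rows in scene: brass mask
im=cv2.resize(q["pixels"][163:283,262:366],(364,420),interpolation=1); hsv=cv2.cvtColor(im,cv2.COLOR_RGB2HSV)
for y in(90,100,110,120,130,140,150,160,165,170,175,180,185,190):
    print(y,[421+int(x) for x in (lambda m:(m.min(),m.max()) if len(m) else ())(np.where((hsv[y,100:230,1]>130)&(hsv[y,100:230,2]>110)&(hsv[y,100:230,0]>14))[0]+100)])
E
```

```text
mouth pred [602.2 249.4] from pix: [0.53688416 0.15458379 0.12      ]
0.174 axis [607.9 179.7]
0.182 axis [608.7 169.1]
0.2 axis [610.4 144.8]
0.24 axis [614.4  88.6]
[601.2 181.9]
[612.4 183.7]
[213.6, 187.9, 247.1, 222.8]
top mouth [0.53317569 0.14259474 0.12      ]
90 [529, 646]
100 [523, 645]
110 [521, 641]
120 [521, 650]
130 [522, 642]
140 [521, 638]
150 [521, 647]
160 [539, 650]
165 [538, 650]
170 [542, 650]
175 [528, 650]
180 [521, 650]
185 [522, 650]
190 [521, 650]
```

The key hangs on the tool axis: its foot shows at crop (608,180), where predicted. The top and scene views disagree on the mouth by several mm, so I'll sidestep and look at it with the wrist camera.

```bash
python3 -m creep '[[0,0.8,0,0,0],[0,0.8,0,0,0],[0,0,0,0,0],[0,0,0,0,0]]'
cat > m.py <<'E'
from h import *
import sys
p=bot.read_camera("wrist"); np.savez(sys.argv[1]+".npz",**p); s=bot.read_state(); np.savez(sys.argv[1]+"s.npz",t=s["tool_pos"],r=s["tcp_rot"])
u,v=proj(p,(.535,.148,.12)).round().astype(int); print(s["tool_pos"],u,v)
E
python3 m.py a
python3 -m creep '[[0,-0.8,0,0,0],[0,-0.8,0,0,0],[0,-0.8,0,0,0],[0,-0.8,0,0,0],[0,0,0,0,0],[0,0,0,0,0]]'
python3 m.py b
python3 - <<'E'
from h import *
a=dict(np.load("a.npz"));b=dict(np.load("b.npz")); q=dict(np.load("s3.npz"))
o=[]
for p in(a,b):
    u,v=proj(p,(.535,.148,.12)).round().astype(int); u0=max(u-32,0);v0=v-32; print("origin",u0,v0)
    o.append(cv2.resize(p["pixels"][v0:v0+66,u0:u0+66,::-1],(396,396),interpolation=1))
cv2.imwrite("pics/ab.png",np.hstack(o))
E
```

```text
time: 12.52
tool_pos: [0.5101, 0.218, 0.2712]
tcp_rot: [0.452, -3.109, 0.001]
wrist_force: [0.3, -0.8, -5.7]
width: 0.404
grip_force: 103.3
[0.51020853 0.21762401 0.27122927] 200 196
time: 13.32
tool_pos: [0.5555, 0.064, 0.2712]
tcp_rot: [0.448, -3.109, -0.001]
wrist_force: [0.8, 0.0, -5.9]
width: 0.409
grip_force: 103.7
[0.55535654 0.06464488 0.27121101] 377 196
origin 168 164
origin 345 164
```

View pics/ab.png

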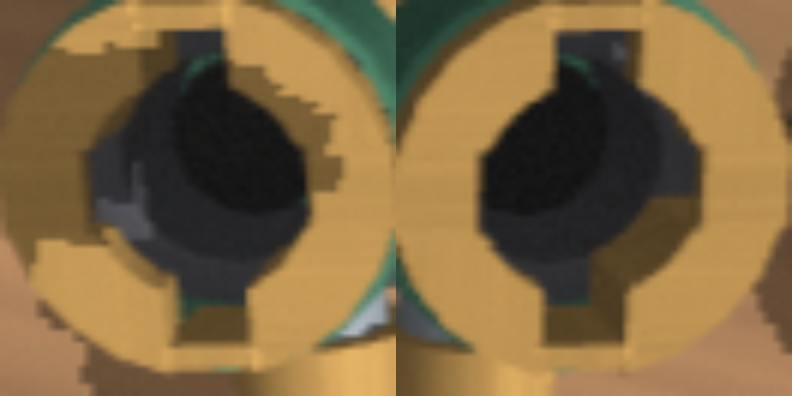

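The mouth shows clearly in both views. In the left view the bore centre is at crop (196,187.5), with slot ends at (183.5,30) and (207.5,345). In the right view the centre is at (195.5,187.5), with slot ends at (202.5,30) and (189.5,345).

```bash
python3 - <<'E'
from h import *
from scipy.spatial.transform import Rotation as Ro
for n,u0,C,A,B in(("a",168,(196,187.5),(183.5,30),(207.5,345)),("b",345,(195.5,187.5),(202.5,30),(189.5,345))):
    p=dict(np.load(n+".npz")); f=lambda c:atz(p,u0+c[0]/6-.5,164+c[1]/6-.5,.12)
    c,a,b=f(C),f(A),f(B); s=np.load(n+"s.npz"); R=Ro.from_rotvec(s["r"]).as_matrix()
    print(n,c,"valve x ang",np.degrees(np.arctan2(*(b-a)[1::-1])),np.linalg.norm(a-b),"tool y",np.degrees(np.arctan2(R[1,1],R[0,1])))
    print((R.T@(c-s["t"])/.05).round(3),bot.read_state()["tool_pos"])
E
```

```text
a [0.53397445 0.14804377 0.12      ] valve x ang 16.93076236278857 0.04872596021418986 tool y 106.4920173447096
[-0.061 -1.467  3.026] [0.55535654 0.06464488 0.27121101]
b [0.53405004 0.14738604 0.12      ] valve x ang 18.402867322649197 0.0487606341873363 tool y 106.45998851436755
[-0.061  1.706  3.025] [0.55535654 0.06464488 0.27121101]
```

```bash
python3 -m creep '[[-0.075,0.85,0,-0.18,0],[0,0.84,0,0,0],[0,0,0,0,0],[0,0,0.5,0,0],[0,0,0.5,0,0],[0,0,0,0,0]]' 110; python3 -m creep '[[0,0,0.1,0,0],[0,0,0.1,0,0],[0,0,0.1,0,0],[0,0,0.1,0,0],[0,0,0,0,0]]'
```

```text
time: 14.12
tool_pos: [0.5321, 0.1464, 0.2186]
tcp_rot: [0.479, -3.099, 0.001]
wrist_force: [0.0, -0.7, -5.9]
width: 0.407
grip_force: 111.8
time: 14.75
tool_pos: [0.534, 0.1465, 0.2007]
tcp_rot: [0.479, -3.104, 0.0]
wrist_force: [-0.8, -0.0, -6.7]
width: 0.405
grip_force: 111.9
```

```bash
python3 -m creep '[[0,0,0.1,0,0],[0,0,0.1,0,0],[0,0,0.1,0,0],[0,0,0,0,0]]'; python3 -m creep '[[0,0,0.1,0,0],[0,0,0,0,0]]'
```

```text
time: 15.25
tool_pos: [0.5338, 0.1465, 0.1854]
tcp_rot: [0.479, -3.103, 0.0]
wrist_force: [0.1, -0.3, -6.3]
width: 0.406
grip_force: 111.9
time: 15.5
tool_pos: [0.534, 0.1465, 0.1808]
tcp_rot: [0.479, -3.104, 0.0]
wrist_force: [0.3, 0.1, -6.2]
width: 0.4
grip_force: 111.9
```

```bash
python3 -m creep '[[0,0,0.08,0,0],[0,0,0.08,0,0],[0,0,0,0,0]]'; python3 -m creep '[[0,0,0.08,0,0],[0,0,0.06,0,0],[0,0,0,0,0],[0,0,0,0,0]]'
```

```text
time: 15.88
tool_pos: [0.5349, 0.1467, 0.174]
tcp_rot: [-0.479, 3.104, 0.0]
wrist_force: [-1.1, 0.7, -0.1]
width: 0.401
grip_force: 112.6
time: 16.38
tool_pos: [0.535, 0.1468, 0.1673]
tcp_rot: [-0.479, 3.103, 0.0]
wrist_force: [-1.1, -0.6, 5.8]
width: 0.404
grip_force: 113.3
```

```bash
python3 -m creep '[[0,0,0.06,0,0],[0,0,0.04,0,0],[0,0,0,0,0],[0,0,0,0,0]]'; python3 -m creep '[[0,0,-0.02,0.5,0],[0,0,0,0.5,0],[0,0,0,0.5,0],[0,0,0,0.5,0],[0,0,0,0.5,0],[0,0,0,0.5,0],[0,0,0,0,0]]'; python3 -c "
from workcell import bot;print(bot.read_state()['torque'])"
```

```text
time: 16.88
tool_pos: [0.5353, 0.1468, 0.1631]
tcp_rot: [-0.479, 3.103, 0.0]
wrist_force: [-2.4, -0.3, 8.8]
width: 0.405
grip_force: 113.7
time: 17.75
tool_pos: [0.5357, 0.1469, 0.1641]
tcp_rot: [-0.009, 3.138, 0.001]
wrist_force: [-1.0, -0.6, 7.0]
width: 0.4
grip_force: 113.9
[0.00257473 0.42906425 0.03535052]
```

```bash
python3 -m creep '[[0,0,0,0.7,0],[0,0,0,0.7,0],[0,0,0,0.7,0],[0,0,0,0.7,0],[0,0,0,0.7,0],[0,0,0,0.7,0],[0,0,0,0.7,0],[0,0,0,0.7,0],[0,0,0,0.7,0],[0,0,0,0.7,0],[0,0,0,0.7,0],[0,0,0,0.7,0],[0,0,0,0.7,0],[0,0,0,0.7,0],[0,0,0,0.7,0],[0,0,0,0.7,0],[0,0,0,0.7,0],[0,0,0,0,0]]'; python3 -c "
from workcell import bot;print(bot.read_state()['torque'])"
```

```text
time: 20.0
tool_pos: [0.5365, 0.1471, 0.1645]
tcp_rot: [1.752, 2.604, 0.006]
wrist_force: [-0.3, -0.0, 7.5]
width: 0.4
grip_force: 113.9
[ 0.02363332  0.05233563 -0.04278164]
```

```bash
python3 -m creep '[[0,0,0,0.4,0],[0,0,0,0.4,0],[0,0,0,0.2,0],[0,0,0,0,0]]'; python3 -c "
from workcell import bot;print(bot.read_state()['torque'])"
```

```text
time: 20.5
tool_pos: [0.5366, 0.1471, 0.1645]
tcp_rot: [1.879, 2.513, 0.006]
wrist_force: [-0.9, -0.5, 7.9]
width: 0.402
grip_force: 113.9
[-0.00590644 -0.01411203 -0.01437759]
```

```bash
python3 -m creep '[[0,0,0,0.3,0],[0,0,0,0.2,0],[0,0,0,0,0]]'; python3 -c "
from workcell import bot;print(bot.read_state()['torque'])"
```

```text
time: 20.88
tool_pos: [0.5362, 0.147, 0.1645]
tcp_rot: [1.941, 2.467, 0.005]
wrist_force: [-2.0, -0.9, 8.9]
width: 0.404
grip_force: 114.1
[0.01170309 0.14973592 0.13944127]
```

```bash
python3 -m creep '[[0,0,0,-0.3,0],[0,0,-0.05,0,0],[0,0,-0.05,0,0],[0,0,0,0,0],[0,0,0,0,0]]';  python3 -m creep '[[0,0,-0.03,0,0],[0,0,-0.02,0,0],[0,0,0,0,0],[0,0,0,0,0]]'
```

```text
time: 21.5
tool_pos: [0.5361, 0.147, 0.1682]
tcp_rot: [1.904, 2.495, 0.005]
wrist_force: [2.7, 0.7, 4.4]
width: 0.403
grip_force: 113.5
time: 22.0
tool_pos: [0.536, 0.147, 0.1703]
tcp_rot: [1.905, 2.495, 0.005]
wrist_force: [5.0, 1.0, 2.4]
width: 0.404
grip_force: 113.3
```

```bash
python3 -m creep '[[0,0,-0.02,0,0],[0,0,0,0,0],[0,0,0,0,0],[0,0,0,0,0]]'
python3 - <<'E'
from h import *
q=bot.read_camera("scene"); s=bot.read_state(); print(s["torque"],s["tool_pos"],s["wrist_force"])
w=bot.read_camera("wrist")
a=cv2.resize(q["pixels"][150:270,262:366,::-1],(364,420),interpolation=1)
cv2.imwrite("pics/end.png",np.hstack([a,w["pixels"][:,70:490,::-1]]))
E
```

```text
time: 22.5
tool_pos: [0.5359, 0.1469, 0.1711]
tcp_rot: [1.905, 2.496, 0.004]
wrist_force: [6.8, 1.5, 2.1]
width: 0.408
grip_force: 113.3
[ 4.39607535e-01 -1.56933033e+00  1.27503762e-03] [0.53591424 0.1469372  0.17115894] [6.53197265 1.97631568 2.47905193]
```

View pics/end.png

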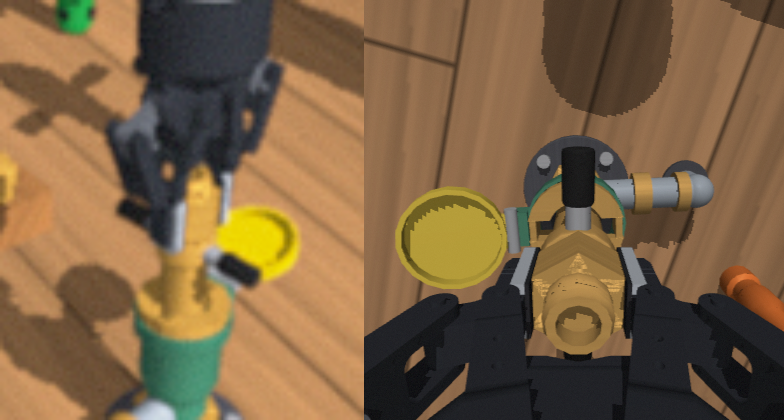

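The T-bar is now a quarter turn from the slots, with the key seated in the valve and gripped. I'll ease the small side load, then hand in.

```bash
python3 -m creep '[[0,0.02,0,0,0],[0,0,0,0,0],[0,0,0,0,0],[0,0,0,0,0]]'
```

```text
time: 23.1
tool_pos: [0.5361, 0.147, 0.1709]
tcp_rot: [1.905, 2.497, 0.002]
wrist_force: [5.0, 1.6, 2.4]
width: 0.401
grip_force: 113.2
```

```bash
python3 -m creep '[[0,0.03,-0.01,0,0],[0,0,0,0,0],[0,0,0,0,0],[0,0,0,0,0]]'; python3 -c "
from workcell import bot;print(bot.finish_job())"
```

```text
time: 23.6
tool_pos: [0.5365, 0.1471, 0.171]
tcp_rot: [-1.906, -2.497, 0.001]
wrist_force: [3.4, 1.4, 2.6]
width: 0.405
grip_force: 113.2
the job is handed in; nothing more can be done
None
```

The brass key is in the valve, pushed down, turned clockwise to the stop and eased up about 7 mm to where its lugs should sit in the notches; it was still gripped at 113 N when I handed in at 23.6 s, but no verdict came back.

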